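# Shut the candy tray past its spring catch

### The arm

A 6-joint arm with a two-finger parallel gripper is mounted at the origin on the work surface. World frame = base frame: x ahead of the robot, y to its left, z up, the work surface at z = 0. Lengths are in mm, angles in rad, forces in N, time in s.
With the tool pointing down it reaches from about 325 to 775 mm from the base axis. Payload 9.3 kg.
Tool frame: the origin (TCP) lies at the very end of the fingers, on their centre line; the grasp point (between the pads) lies 19 mm behind it; z points along the fingers, y is the line along which they close (so a half turn about z gives the same grasp; the last joint's range is limited). The gripper opens to 85 mm and grips with 20 to 120 N. Pads are 22 mm wide; open, the fingers measure 114 mm over their backs; the gripper's body (76 mm by 85 mm) begins 54 mm behind the grasp point. The pads swing forward as they close: fully open they stand 13 mm farther back than shut.
Start: joints at [-1.271, 0.259, 0.021, 1.334, 0, 1.418], TCP at [240.61, -494.574, 231.279] pointing down, gripper open.
Joint ranges: [-3.04, 3.04], [-0.91, 1.82], [-1.04, 1.36], [-1.92, 1.95], [-1.52, 1.45], [-3.14, 3.14]. Speed limits (rad/s): [2.22, 2.22, 2.79, 3.14, 3.14, 3.14].

### API

Orientations are given as a rotation vector (axis times angle).
In Python, from station import ctrl, vision, job_done gives the robot as it stands.
- The arm moves only by the tool drive_tool, never from a script. Its argument "plan" is a list of rows, each an object with "angular": the turn, a rotation vector about the tool's x, y, z in degrees, a list of three; "travel": the shift along the tool's x, y, z in mm, a list of three; "jaw": the closure in counts, from 0 (fully open) to 255 (shut). In form: [{"angular": [wx, wy, wz], "travel": [x, y, z], "jaw": jaw}, ...]. A call has 1 to 5 rows; each row is the pose to reach, as a shift and turn from the pose commanded when the call began, along the tool's axes at that moment; what a row does not reach only later rows make up. A row lasts 1/12 s, in which the tool goes at most 41.7 mm and 7.16 degrees, less where a joint would pass 70% of its speed; a pose out of reach is approached as far as the arm can. A call with a gripper value outside its range is refused whole. The fingers move at their own pace and stop on an object; "squeeze" is the grip in N (left out, the last holds). Time passes only in rows, so rows that repeat a pose let the fingers close. It gives the time, the measured TCP pose, the force, the opening and the grip force at its end, in the units of the state.
- ctrl.state(): the state, without advancing time (a new reading comes with each control period).
- vision.snapshot(name): name is "scene" or "top"; returns a dict with "img" (384x512x3 uint8, red, green, blue), "range_z" (384x512 float32, mm along the optical axis (not along the pixel's ray), 0 where there is no reading), "vertical_fov" (degrees; the focal length in pixels is half the picture's height over the tangent of half this angle, whatever the lens; pixels are square), "cx", "cy" (the principal point, pixels), "extrinsics" (4x4, takes a point from world to camera coordinates). Camera axes: x right, y down, z forward; pixel columns grow to the right and rows downward; lengths in mm; the calibration is good to about 2 mm. A picture is of the moment at which its call begins.
- job_done(): hands the job in; it is judged then, once.
The state is a dict: "time_s": time; "joints": joint angles; "qd": joint speeds; "effort": joint torques, N m; "ee_pos": TCP position; "tool_rot": TCP orientation; "contact_force": force on the tool from outside, world axes, zero at the start; "wrist_torque": the same for the moment, N m; "finger_gap": finger opening in mm; "finger_force": force on a finger pad.
Only numpy, scipy, OpenCV 4.12 (cv2) and the standard library are available. Lean on these libraries where they do the work, as an engineer would, in place of code of your own. Each camera call takes 0.05 s, during which the arm holds its last target. There are 200 camera calls.

### The job

Shut the gold candy tray: press the tray's long steel spring bar down with a fingertip and, keeping it down so that its pin is out of the way, push the sliding cover by its upright tab past the pin until the cover is fully home. Then let the bar go, so that the pin springs up behind the cover's lug and locks it. Only press and push: do not pinch the tab, and leave the cups, their wooden tray and the tea caddy where they are.

Things in the scene. Friction and masses are not known exactly. Their poses are not given: they have to be found in the camera images.
- candy_tray: gold plastic candy tray, 203 mm (its x) by 316 mm (its y), fixed to the console. Origin: underside, near the centre; z up; +y is the direction in which the cover shuts. Along its -x long side a low ledge (x -108 to -50 mm, top 22 mm above the console, no outer wall) carries the catch; that side faces away from the robot. End wall (+y) 58 mm high.
- cover (a joint): how far the cover has slid towards the tray's +y, in m: 0 = fully open, 0.090 = home at its end stop. The cover (128 x 200 mm, low dome, top 59 mm above the console) is captive, slides with 1 to 2 N of friction and stays where it is left. With the pin up the lug is stopped by it at 0.062; the lug is right past the pin from 0.086 on.
- lug (a point): centre of the cover's stop lug, which reaches out over the bar ahead of the push tab and runs against the pin; 15 mm long (tray y), 46 to 58 mm above the console; its rear face is 58 mm ahead of the push tab's rear face
- push_face (a point): centre of the push tab's rear face, straight above the bar's centre line, moves with the cover; 61 mm above the console. Pushing here towards the tray's +y shuts the cover. The face is 50 mm wide (tray x) and reaches from 43 to 79 mm above the console; the tab is 10 mm thick; squeezing it from front and rear at once is a pinch.
- catch (a joint): how far the spring catch (bar and pin together) is pressed down, in m: 0 = up, 0.010 = fully down on its stop. It springs back up by itself; 2 N starts it, 6 N holds it fully down. The lug passes over the pin only when it is pressed at least 0.0065.
- bar_top (a point): centre of the top face of the catch's steel bar: 26 mm wide (tray x), 205 mm long (tray y), 6 mm thick, top 40 mm above the console when up, 30 mm fully down. It reaches 102 mm either way from here along the tray's y, so there is bar behind the push tab at every cover position. It goes straight down wherever it is pressed; a fingertip may slide along it.
- pin_top (a point): top of the catch's pin, a steel block 22 mm wide and 9 mm long (tray y) standing 12 mm above the bar near its +y end; 52 mm above the console when up
- cup_tray: low wooden tray 240 x 150 x 22 mm with the two cups; fixed; leave alone
- cup_a: white ceramic cup, 72 mm across, 62 mm high, origin under its centre; leave alone
- cup_b: the other, same cup; leave alone
- tea_caddy: aluminium tea caddy with a cap, 75 mm across, 110 mm high, origin under its centre; leave alone

How it is judged (in metres and radians):
On the way, in this order (a step that is already met when the one before it is completed fails the run):
1. a finger holds the spring bar down before the cover's lug reaches the pin's far side (value of joint catch above 0.0062 m and contact force between the fingers and catch above 0.5 N and value of joint cover below 0.066 m), for 0.1 s.
2. the cover's lug slides over the pin while a finger still holds the bar down (value of joint catch above 0.0055 m and contact force between the fingers and catch above 0.5 N and value of joint cover between 0.068 and 0.086 m), for 0.05 s.
At the end, for the whole second after the job is handed in: the cover is home (joint cover above 0.0855 of 0.090) and at rest, the catch has sprung back up (within 2 mm) behind its lug, and the cups, their tray and the caddy are within 15 mm of where they stood (value of joint cover above 0.0855 m and value of joint catch below 0.002 m and velocity of joint cover between -0.01 and 0.01 m/s and distance of each of cup_tray, cup_a, cup_b, tea_caddy from where it was at the start of the episode below 0.015 m); the robot touches nothing.
It fails at once if the push tab is pinched between the fingers (contact force between the fingers and cover_c1 above 1.5 N and contact force between the fingers and cover_c2 above 1.5 N).
It fails at once if a cup or the caddy is moved, lifted or knocked (distance of any of cup_a, cup_b, tea_caddy from where it was at the start of the episode above 0.015 m).
It also fails if it takes over 40 s, if anything falls off the work surface, if the arm or the gripper's body presses on something with over 40 N, if the wrist force passes 120 N, or if a joint passes its speed limit or range.

## Working session

There is one attempt and no reset: what is moved stays moved. The work goes in short steps, Python scripts to look and compute and a tool call to move; the robot and the scene stay as the last step left them, time stands still between calls to the robot, and variables do not carry over. Pictures are saved under pics/ and viewed, at most 10 in all, crops included, and the job is handed in when it is done.

Besides the shell and the picture viewer there is one more tool, called after "Emit:" as a command line: name --argument value ..., lists and objects as JSON in quotes. drive_tool: Moves the arm, as the interface text tells. Its arguments: {"type":"object","properties":{"plan":{"type":"array"},"squeeze":{"type":"number"}},"required":["plan"]}

```bash
ls; mkdir -p pics; cat > h.py <<'E'
import numpy as np, cv2
from station import ctrl, vision, job_done
def snap(n,f):
    s=vision.snapshot(n); np.savez(f'{n}_{f}.npz',**s); return s
def xyz(s,u,v):
    f=192/np.tan(np.radians(s['vertical_fov'])/2); d=s['range_z'][int(v),int(u)]
    p=np.array([(u-s['cx'])/f*d,(v-s['cy'])/f*d,d,1]); return (np.linalg.inv(s['extrinsics'])@p)[:3]
E
python3 - <<'E'
from h import *
a=snap('scene',0);b=snap('top',0)
for s,n in((a,'scene'),(b,'top')):
    cv2.imwrite(f'pics/{n}0.png',cv2.resize(s['img'][:,:,::-1],(800,600),interpolation=cv2.INTER_CUBIC)); print(n,s['vertical_fov'],s['cx'],s['cy'],np.linalg.inv(s['extrinsics'])[:3].round(2))
print(ctrl.state())
E
```

```text
pics
scene 54.16205032340475 260.80042732818805 191.02237865765048 [[-7.80000e-01  4.00000e-01 -4.80000e-01  1.12228e+03]
 [ 6.20000e-01  4.90000e-01 -6.10000e-01  7.55190e+02]
 [-1.00000e-02 -7.70000e-01 -6.30000e-01  8.61500e+02]]
top 57.074602211917345 260.32578746438224 189.56690328081493 [[ 0.00000e+00 -1.00000e+00  6.00000e-02  4.71130e+02]
 [-1.00000e+00  0.00000e+00  2.00000e-02  1.35000e+00]
 [-2.00000e-02 -6.00000e-02 -1.00000e+00  1.14153e+03]]
{'time_s': 0.1, 'joints': array([-1.27062914e+00,  2.59116856e-01,  2.08424223e-02,  1.33368964e+00,
        1.68893922e-05,  1.41818998e+00]), 'qd': array([-4.80970271e-04,  9.49151182e-05,  3.31989912e-03, -1.55787719e-03,
        2.93798405e-04, -5.72338882e-04]), 'effort': array([ 5.35171246e-03, -5.56689870e+01,  3.45076311e+01,  1.15804828e-02,
       -1.86227144e-04,  3.07512505e-05]), 'ee_pos': array([ 240.52719606, -494.34381857,  230.73883968]), 'tool_rot': array([-3.06029499e+00, -7.04893785e-01,  1.08714459e-04]), 'contact_force': array([-0.60396448, -0.25089356,  0.21401941]), 'wrist_torque': array([-0.00480556,  0.0086483 ,  0.00053192]), 'finger_force': 0.0, 'finger_gap': 85.09234491332114}
```

View pics/scene0.png

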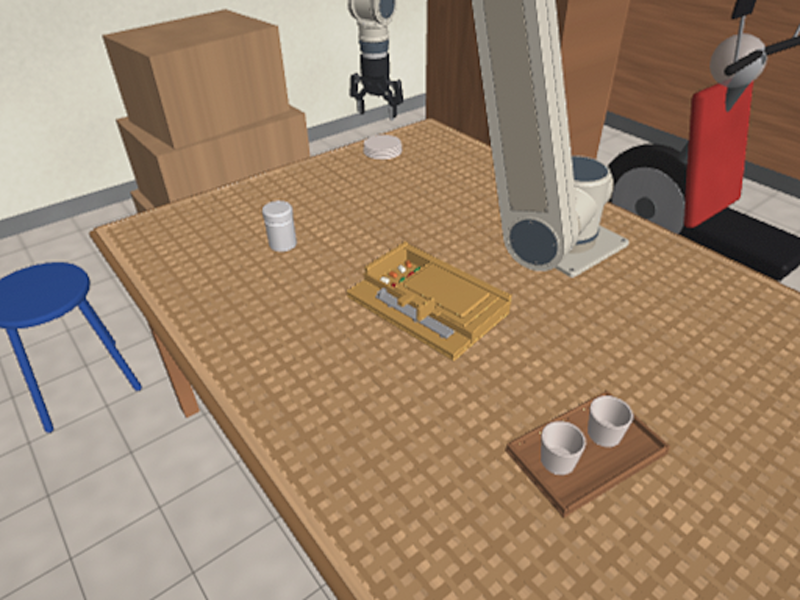

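View pics/top0.png

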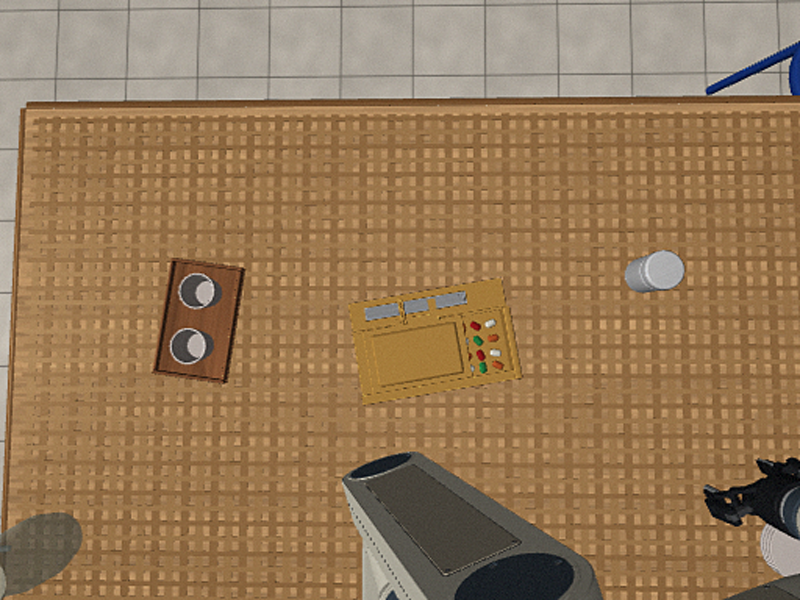

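The pictures show the tray in the middle (top 350-520, 280-405). The bar runs (365,313)-(467,296), the tab is at about (404,310) and the lug at about (430,303). Shutting is to the right, world -y. I'll take enlarged crops.

```bash
python3 - <<'E'
from h import *
b=np.load('top_0.npz');a=np.load('scene_0.npz')
def crop(s,u0,v0,w,h,k,f): cv2.imwrite(f,cv2.resize(s['img'][v0:v0+h,u0:u0+w,::-1],None,fx=k,fy=k,interpolation=cv2.INTER_CUBIC))
crop(b,220,172,120,90,6.6,'pics/ct.png'); crop(a,215,150,120,85,6.6,'pics/cs.png')
# height map of top along the catch ledge
for v in range(180,212,2): print(v,[tuple(xyz(b,u,v).round().astype(int)) for u in range(226,312,12)])
E
```

```text
180 [(np.int64(573), np.int64(139), np.int64(0)), (np.int64(573), np.int64(100), np.int64(1)), (np.int64(573), np.int64(61), np.int64(-1)), (np.int64(572), np.int64(22), np.int64(4)), (np.int64(573), np.int64(-17), np.int64(2)), (np.int64(573), np.int64(-56), np.int64(1)), (np.int64(573), np.int64(-95), np.int64(-1)), (np.int64(571), np.int64(-131), np.int64(21))]
182 [(np.int64(567), np.int64(139), np.int64(-1)), (np.int64(567), np.int64(100), np.int64(-2)), (np.int64(566), np.int64(61), np.int64(1)), (np.int64(566), np.int64(22), np.int64(-1)), (np.int64(567), np.int64(-17), np.int64(-4)), (np.int64(566), np.int64(-56), np.int64(0)), (np.int64(565), np.int64(-93), np.int64(18)), (np.int64(564), np.int64(-130), np.int64(25))]
184 [(np.int64(471), np.int64(1), np.int64(1142)), (np.int64(560), np.int64(100), np.int64(0)), (np.int64(560), np.int64(61), np.int64(4)), (np.int64(559), np.int64(22), np.int64(4)), (np.int64(560), np.int64(-17), np.int64(1)), (np.int64(558), np.int64(-55), np.int64(23)), (np.int64(558), np.int64(-93), np.int64(23)), (np.int64(558), np.int64(-130), np.int64(2
[... 4114 characters left out ...]
p.int64(22)), (np.int64(482), np.int64(98), np.int64(23)), (np.int64(482), np.int64(59), np.int64(39)), (np.int64(482), np.int64(21), np.int64(48)), (np.int64(482), np.int64(-16), np.int64(45)), (np.int64(482), np.int64(-52), np.int64(60)), (np.int64(482), np.int64(-93), np.int64(7)), (np.int64(482), np.int64(-132), np.int64(5))]
210 [(np.int64(476), np.int64(136), np.int64(24)), (np.int64(475), np.int64(96), np.int64(37)), (np.int64(475), np.int64(59), np.int64(44)), (np.int64(475), np.int64(21), np.int64(47)), (np.int64(475), np.int64(-16), np.int64(58)), (np.int64(475), np.int64(-52), np.int64(60)), (np.int64(476), np.int64(-93), np.int64(9)), (np.int64(476), np.int64(-132), np.int64(7))]
```

View pics/ct.png

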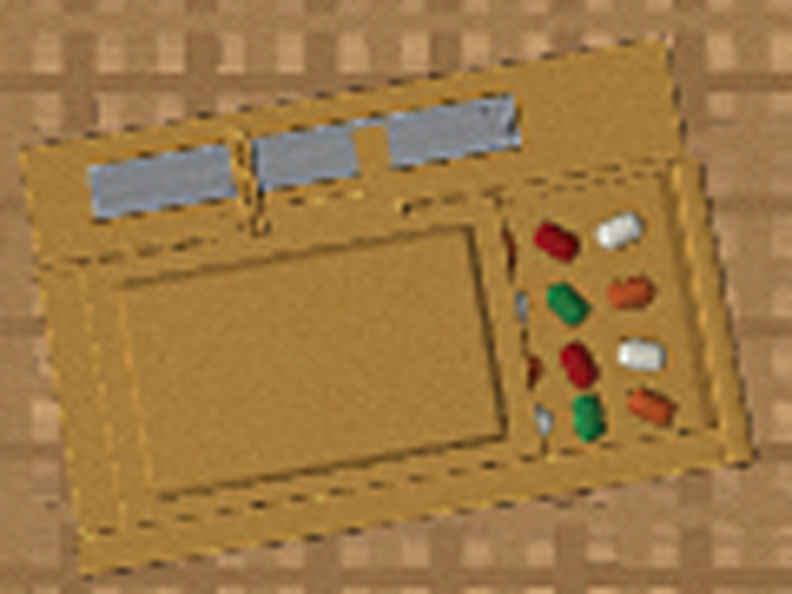

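View pics/cs.png

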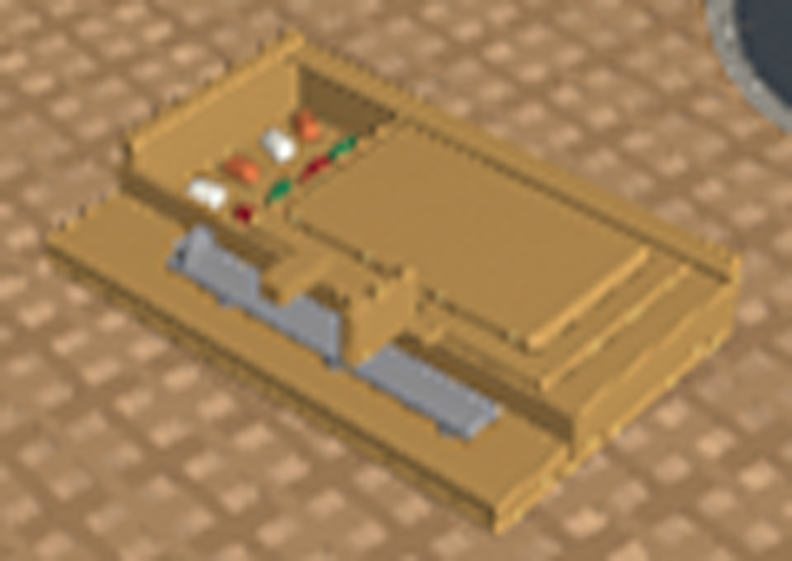

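The crops show the bar's corners in the top crop at (90,168), (96,218), (516,95) and (521,147). The tab's rear edge is at x≈235 and the lug spans x 355-388. In the scene crop the tab's outer rear edge runs (415,275)-(345,362), the bar's rear end is at (500,408)/(470,437) and the pin is at (200,240). Next I'll compute positions from both views.

```bash
cat >> h.py <<'E'
def ray(s,u,v):
    f=192/np.tan(np.radians(s['vertical_fov'])/2); M=np.linalg.inv(s['extrinsics'])
    return M[:3,3], M[:3,:3]@np.array([(u-s['cx'])/f,(v-s['cy'])/f,1])
def atz(s,u,v,z):
    c,d=ray(s,u,v); return c+d*(z-c[2])/d[2]
def tri(s1,p1,s2,p2):
    c1,d1=ray(s1,*p1);c2,d2=ray(s2,*p2); t=np.linalg.lstsq(np.c_[d1,-d2],c2-c1,rcond=None)[0]
    a,b=c1+d1*t[0],c2+d2*t[1]; return (a+b)/2,np.linalg.norm(a-b)
E
python3 - <<'E'
from h import *
b=np.load('top_0.npz');a=np.load('scene_0.npz')
T=lambda x,y:((x+.5)/6.6+220-.5,(y+.5)/6.6+172-.5)
S=lambda x,y:((x+.5)/6.6+215-.5,(y+.5)/6.6+150-.5)
for n,p,q in(('bar rear outer',(90,168),(472,430)),('bar rear inner',(96,218),(500,408)),('tab top outer rear',(236,136),(347,308)),('tab top inner rear',(258,230),(415,272)),('tray outer rear',(22,150),(497,518)),('tray outer front',(665,40),(47,238))):
    print(n,*tri(b,T(*p),a,S(*q)))
P=[atz(b,*T(*p),40) for p in((90,168),(96,218),(516,95),(521,147))]
print(np.round(P,1)); c=np.mean(P,0); 
e=(P[2]+P[3]-P[0]-P[1]);L=np.linalg.norm(e)/2; e/=np.linalg.norm(e); print('centre',c,'dir',e,'len',L,'ang',np.degrees(np.arctan2(e[1],e[0])))
n=np.array([-e[1],e[0],0])
for nm,p,z in(('tabrear',(235,136),79),('tabrear base',(235,190),45),('tabrear2',(248,230),79),('lug r',(355,145),58),('lug f',(388,145),58),('pin',(505,120),52)):
    d=atz(b,*T(*p),z)-c; print(nm,'along',(d@e).round(1),'side',(d@n).round(1))
# tab from depth
s=b; pts=np.array([xyz(s,u,v) for v in range(185,212) for u in range(245,270)])
m=(pts[:,2]>68)&(pts[:,2]<90); d=pts[m]-c; print(m.sum(), (d@e).round(1),(d@n).round(1),pts[m,2].round())
E
```

```text
bar rear outer [515.4764818  111.74691725  40.32642729] 1.2544503248771783
bar rear inner [492.60660106 108.20374947  39.11323593] 0.8346589443842561
tab top outer rear [530.83315645  39.19215912  78.11269579] 4.773660548160293
tab top inner rear [485.21964936  31.59798629  72.74028   ] 2.458333005405143
tray outer rear [526.54695828 146.38052365  14.18905753] 2.0710803806407916
tray outer front [ 578.58112547 -163.97428639   19.98683079] 0.7715296486014598
[[516.  111.4  40. ]
 [492.3 108.4  40. ]
 [550.4 -90.3  40. ]
 [525.8 -92.5  40. ]]
centre [521.09472565   9.23059581  40.        ] dir [ 0.16632018 -0.9860718   0.        ] len 204.1405561103365 ang -80.42606474750538
tabrear along -30.2 side 13.1
tabrear base along -35.3 side -10.0
tabrear2 along -31.4 side -30.2
lug r along 23.6 side 0.8
lug f along 38.8 side -1.7
pin along 94.8 side 1.0
58 [-33.1 -30.2 -27.2 -24.2 -33.7 -30.6 -27.8 -24.8 -31.2 -28.2 -25.2 -31.7
 -28.7 -25.7 -32.2 -29.2 -26.3 -32.6 -29.5 -26.7 -23.9 -33.1 -30.1 -27.3
 -24.3 -33.7 -30.6 -27.7 -24.7 -31.2 -28.3 -25.3 -31.7 -28.8 -25.8 -32.
 -29.1 -26.3 -32.6 -29.6 -26.8 -23.8 -33.1 -30.1 -27.3 -24.3 -33.7 -30.7
 -27.8 -24.9 -31.1 -28.4 -25.2 -31.7 -28.7 -25.8 -32.2 -29.2] [ 17.2  16.8  16.3  15.9  14.4  13.5  13.5  13.   10.8  10.4   9.9   7.8
   7.4   6.9   4.9   4.3   4.1   1.8   1.1   0.8   0.7  -1.2  -1.7  -1.9
  -2.4  -4.1  -4.6  -5.1  -5.6  -7.5  -8.   -8.5 -10.5 -10.9 -11.4 -13.7
 -14.1 -14.4 -16.6 -17.1 -17.5 -17.9 -19.5 -20.  -20.4 -21.  -22.4 -22.9
 -23.4 -23.8 -26.  -26.3 -26.9 -28.9 -29.4 -29.9 -31.8 -32.4] [78. 77. 77. 76. 76. 82. 73. 75. 77. 75. 76. 78. 76. 76. 77. 79. 73. 79.
 83. 79. 70. 78. 80. 72. 73. 77. 79. 78. 78. 75. 76. 76. 76. 73. 74. 82.
 80. 73. 80. 82. 76. 75. 79. 80. 76. 77. 76. 77. 76. 73. 80. 72. 79. 77.
 77. 76. 78. 80.]
```

```bash
cat >> h.py <<'E'
from scipy.spatial.transform import Rotation as R
C=np.array([521.1,9.2,0]);E_=np.array([.1663,-.9861,0]);N=np.array([.9861,.1663,0])
def go(al,side,z,full=True):
    s=ctrl.state(); r=R.from_rotvec(s['tool_rot']); t=C+E_*al+N*side+[0,0,z]
    y=np.radians(99.57); Rt=R.from_matrix(np.c_[[np.cos(y),np.sin(y),0],[np.sin(y),-np.cos(y),0],[0,0,-1]])
    d=s['ee_pos']-C
    print('t',round(s['time_s'],2),'along',(d@E_).round(1),'side',(d@N).round(1),'z',s['ee_pos'][2].round(1),'F',s['contact_force'].round(1),'gap',s['finger_gap'])
    print('travel',r.inv().apply(t-s['ee_pos']).round(1),'ang',np.degrees((r.inv()*Rt).as_rotvec()).round(1),'q',s['joints'].round(2))
E
python3 -c "
from h import *
go(-65,0,140)"
```

```text
t 0.1 along 449.9 side -360.4 z 230.7 F [-0.6 -0.3  0.2] gap 85.09234491332114
travel [ 490.9 -392.3   91.3] ang [ -0.   -0.1 -73.6] q [-1.27  0.26  0.02  1.33  0.    1.42]
```

Emit:
drive_tool --plan '[{"angular": [0, 0, -7], "travel": [25, -20, 0], "jaw": 255}, {"angular": [0, 0, -14], "travel": [55, -44, 5], "jaw": 255}, {"angular": [0, 0, -21], "travel": [85, -68, 10], "jaw": 255}, {"angular": [0, 0, -28], "travel": [115, -92, 15], "jaw": 255}, {"angular": [0, 0, -35], "travel": [145, -116, 20], "jaw": 255}]'

```text
time_s: 0.52
ee_pos: [320.4, -325.1, 210.8]
tool_rot: [-2.703, -1.6, -0.0]
contact_force: [1.3, -0.4, 0.4]
finger_gap: 25.5
finger_force: 0.0
```

```bash
python3 -c "
from h import *
go(-65,0,140)"
```

```text
t 0.52 along 296.3 side -253.5 z 210.8 F [ 1.3 -0.4  0.4] gap 25.48691808170432
travel [440.6 -25.1  70.9] ang [ -0.   -0.  -38.3] q [-0.98  0.11 -0.22  1.24  0.    1.1 ]
```

Emit:
drive_tool --plan '[{"angular": [0, 0, -7], "travel": [37, -2, 5], "jaw": 255}, {"angular": [0, 0, -14], "travel": [74, -4, 10], "jaw": 255}, {"angular": [0, 0, -21], "travel": [111, -6, 15], "jaw": 255}, {"angular": [0, 0, -28], "travel": [148, -8, 20], "jaw": 255}, {"angular": [0, 0, -35], "travel": [185, -10, 25], "jaw": 255}]'

```text
time_s: 0.93
ee_pos: [401.6, -158.5, 186.0]
tool_rot: [-2.097, -2.34, -0.0]
contact_force: [0.8, -1.1, 0.6]
finger_gap: -0.1
finger_force: 0.0
```

```bash
python3 -c "
from h import *
go(-65,0,140)"
```

```text
t 0.93 along 145.4 side -145.7 z 186.0 F [ 0.8 -1.1  0.6] gap -0.05617560518163636
travel [218.5 133.4  46. ] ang [-0.  -0.  -3.3] q [-0.57  0.08 -0.32  1.17  0.    0.89]
```

Emit:
drive_tool --plan '[{"angular": [0, 0, -3.3], "travel": [34, 20, 5], "jaw": 255}, {"angular": [0, 0, -3.3], "travel": [67, 40, 10], "jaw": 255}, {"angular": [0, 0, -3.3], "travel": [100, 60, 15], "jaw": 255}, {"angular": [0, 0, -3.3], "travel": [133, 80, 20], "jaw": 255}, {"angular": [0, 0, -3.3], "travel": [166, 100, 25], "jaw": 255}]'

```text
time_s: 1.35
ee_pos: [483.9, 17.2, 160.9]
tool_rot: [-2.035, -2.393, 0.0]
contact_force: [0.4, -1.0, 0.8]
finger_gap: 0.2
finger_force: 0.0
```

```bash
python3 -c "
from h import *
go(-65,0,100)"
```

```text
t 1.35 along -14.1 side -35.3 z 160.9 F [ 0.4 -1.   0.8] gap 0.16421759885226409
travel [51.1 35.  60.9] ang [-0.   0.  -0.3] q [-0.14  0.18 -0.27  1.12 -0.    1.27]
```

Emit:
drive_tool --plan '[{"angular": [0, 0, -0.3], "travel": [28, 18, 10], "jaw": 255}, {"angular": [0, 0, -0.3], "travel": [51, 35, 20], "jaw": 255}, {"angular": [0, 0, -0.3], "travel": [51, 35, 50], "jaw": 255}, {"angular": [0, 0, -0.3], "travel": [51, 35, 80], "jaw": 255}, {"angular": [0, 0, -0.3], "travel": [51, 35, 100], "jaw": 255}]'

```text
time_s: 1.77
ee_pos: [508.9, 72.0, 58.7]
tool_rot: [-2.026, -2.399, 0.003]
contact_force: [0.0, -0.0, -1.2]
finger_gap: 0.2
finger_force: 0.0
```

```bash
python3 - <<'E'
from h import *
go(-65,0,34)
a=snap('scene',1);b=snap('top',1)
k=[cv2.resize(s['img'][v:v+90,u:u+120,::-1],(400,300),interpolation=cv2.INTER_CUBIC) for s,u,v in((a,215,130),(b,220,150))]
cv2.imwrite('pics/both1.png',np.hstack(k))
E
```

```text
t 1.77 along -64.0 side -1.6 z 58.7 F [ 0.  -0.  -1.2] gap 0.24299833190015202
travel [ 1.   1.7 24.7] ang [-0.1 -0.   0.1] q [-0.02  0.31 -0.37  0.89 -0.    1.38]
```

View pics/both1.png

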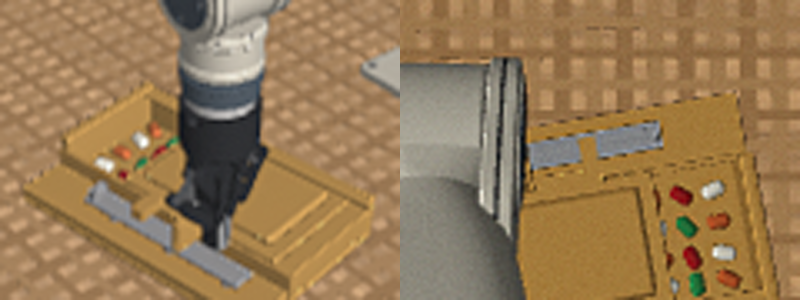

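The fingertips (left view, about (220,245)) hang over the bar just behind the tab at (180,225). Going down onto the bar.

Emit:
drive_tool --plan '[{"angular": [0, 0, 0], "travel": [1, 1.5, 8], "jaw": 255}, {"angular": [0, 0, 0], "travel": [1, 1.5, 14], "jaw": 255}, {"angular": [0, 0, 0], "travel": [1, 1.5, 19], "jaw": 255}, {"angular": [0, 0, 0], "travel": [1, 1.5, 22], "jaw": 255}, {"angular": [0, 0, 0], "travel": [1, 1.5, 22], "jaw": 255}]'

```text
time_s: 2.28
ee_pos: [511.6, 72.3, 39.4]
tool_rot: [2.029, 2.398, 0.001]
contact_force: [1.0, -0.4, 2.4]
finger_gap: -0.2
finger_force: 0.8
```

```bash
python3 -c "
from h import *
go(-65,0,31)"
```

```text
t 2.28 along -63.8 side 1.1 z 39.4 F [ 1.  -0.4  2.4] gap -0.20996617919645155
travel [ 1.2 -1.1  8.4] ang [ 0.  0. -0.] q [-0.02  0.34 -0.39  0.84 -0.    1.38]
```

Emit:
drive_tool --plan '[{"angular": [0, 0, 0], "travel": [0, -1, 2], "jaw": 255}, {"angular": [0, 0, 0], "travel": [0, -1, 4], "jaw": 255}, {"angular": [0, 0, 0], "travel": [0, -1, 6], "jaw": 255}, {"angular": [0, 0, 0], "travel": [0, -1, 8], "jaw": 255}, {"angular": [0, 0, 0], "travel": [0, -1, 8], "jaw": 255}]'

```text
time_s: 2.7
ee_pos: [510.9, 72.1, 31.4]
tool_rot: [2.028, 2.398, 0.001]
contact_force: [3.4, -0.3, 4.5]
finger_gap: -0.2
finger_force: 2.4
```

```bash
python3 -c "
from h import *
go(-65,0,31)"
```

```text
t 2.7 along -63.8 side 0.4 z 31.4 F [ 3.4 -0.3  4.5] gap -0.15924749578197875
travel [ 1.2 -0.4  0.4] ang [ 0.1  0.  -0. ] q [-0.02  0.34 -0.41  0.82 -0.    1.38]
```

Emit:
drive_tool --plan '[{"angular": [0, 0, 0], "travel": [0, 0, 1], "jaw": 255}, {"angular": [0, 0, 0], "travel": [0, 0, 1.5], "jaw": 255}, {"angular": [0, 0, 0], "travel": [-4, 0, 1.5], "jaw": 255}, {"angular": [0, 0, 0], "travel": [-8, 0, 1.5], "jaw": 255}, {"angular": [0, 0, 0], "travel": [-12, 0, 1.5], "jaw": 255}]'

```text
time_s: 3.12
ee_pos: [511.8, 61.0, 29.8]
tool_rot: [-2.027, -2.398, -0.001]
contact_force: [-0.7, 4.0, 6.1]
finger_gap: -0.5
finger_force: 2.8
```

```bash
python3 -c "
from h import *
go(-40,0,30.5)"
```

```text
t 3.12 along -52.6 side -0.6 z 29.8 F [-0.7  4.   6.1] gap -0.4512649095685609
travel [-12.6   0.6  -0.7] ang [-0.  -0.1  0. ] q [-0.05  0.35 -0.41  0.82  0.    1.36]
```

Emit:
drive_tool --plan '[{"angular": [0, 0, 0], "travel": [-4, 0.5, 0], "jaw": 255}, {"angular": [0, 0, 0], "travel": [-8, 0.5, 0], "jaw": 255}, {"angular": [0, 0, 0], "travel": [-12, 0.5, 0], "jaw": 255}, {"angular": [0, 0, 0], "travel": [-16, 0.5, 0], "jaw": 255}, {"angular": [0, 0, 0], "travel": [-20, 0.5, 0], "jaw": 255}]'

```text
time_s: 3.53
ee_pos: [515.6, 41.7, 29.8]
tool_rot: [-2.027, -2.398, -0.002]
contact_force: [-0.9, 6.1, 6.3]
finger_gap: -0.2
finger_force: 3.3
```

```bash
python3 -c "
from h import *
go(-10,0,30)"
```

```text
t 3.53 along -33.0 side -0.0 z 29.8 F [-0.9  6.1  6.3] gap -0.17673467613602192
travel [-23.    0.   -0.2] ang [-0.  -0.1  0. ] q [-0.08  0.35 -0.4   0.82  0.    1.32]
```

Emit:
drive_tool --plan '[{"angular": [0, 0, 0], "travel": [-4, 0, 0], "jaw": 255}, {"angular": [0, 0, 0], "travel": [-8, 0, 0], "jaw": 255}, {"angular": [0, 0, 0], "travel": [-12, 0, 0], "jaw": 255}, {"angular": [0, 0, 0], "travel": [-16, 0, 0], "jaw": 255}, {"angular": [0, 0, 0], "travel": [-20, 0, 0], "jaw": 255}]'

```text
time_s: 3.95
ee_pos: [518.9, 22.1, 29.9]
tool_rot: [-2.027, -2.398, -0.002]
contact_force: [-0.0, 6.8, 6.2]
finger_gap: 0.0
finger_force: 3.6
```

```bash
python3 -c "
from h import *
go(10,0,30)"
```

```text
t 3.95 along -13.0 side 0.0 z 29.9 F [-0.   6.8  6.2] gap 0.007580860170142227
travel [-23.   -0.   -0.2] ang [-0.  -0.1  0. ] q [-0.12  0.35 -0.4   0.82  0.    1.28]
```

Emit:
drive_tool --plan '[{"angular": [0, 0, 0], "travel": [-4, 0, 0], "jaw": 255}, {"angular": [0, 0, 0], "travel": [-8, 0, 0], "jaw": 255}, {"angular": [0, 0, 0], "travel": [-12, 0, 0], "jaw": 255}, {"angular": [0, 0, 0], "travel": [-16, 0, 0], "jaw": 255}, {"angular": [0, 0, 0], "travel": [-20, 0, 0], "jaw": 255}]'

```text
time_s: 4.37
ee_pos: [522.3, 2.4, 29.9]
tool_rot: [-2.026, -2.398, -0.003]
contact_force: [0.1, 6.9, 7.8]
finger_gap: -0.0
finger_force: 3.9
```

```bash
python3 -c "
from h import *
go(25,0,30)"
```

```text
t 4.37 along 6.9 side 0.0 z 29.9 F [0.1 6.9 7.8] gap -0.034976962405770064
travel [-18.1  -0.1  -0.1] ang [-0.  -0.2  0. ] q [-0.16  0.36 -0.39  0.82  0.    1.25]
```

Now at about 0.063; continuing over the pin.

Emit:
drive_tool --plan '[{"angular": [0, 0, 0], "travel": [-4, 0, 0], "jaw": 255}, {"angular": [0, 0, 0], "travel": [-8, 0, 0], "jaw": 255}, {"angular": [0, 0, 0], "travel": [-12, 0, 0], "jaw": 255}, {"angular": [0, 0, 0], "travel": [-16, 0, 0], "jaw": 255}, {"angular": [0, 0, 0], "travel": [-20, 0, 0], "jaw": 255}]'

```text
time_s: 4.78
ee_pos: [525.6, -17.2, 30.0]
tool_rot: [-2.026, -2.398, -0.003]
contact_force: [-0.3, 7.5, 7.7]
finger_gap: 0.2
finger_force: 4.2
```

```bash
python3 -c "
from h import *
go(34,0,30)"
```

```text
t 4.78 along 26.8 side 0.1 z 30.0 F [-0.3  7.5  7.7] gap 0.16565597188327866
travel [-7.2 -0.1 -0.1] ang [-0.  -0.2  0. ] q [-0.19  0.36 -0.38  0.83  0.    1.21]
```

Now slow steps up to the end stop, watching for a force jump.

Emit:
drive_tool --plan '[{"angular": [0, 0, 0], "travel": [-2, 0, 0], "jaw": 255}, {"angular": [0, 0, 0], "travel": [-4, 0, 0], "jaw": 255}, {"angular": [0, 0, 0], "travel": [-5, 0, 0], "jaw": 255}, {"angular": [0, 0, 0], "travel": [-6, 0, 0], "jaw": 255}]'

```text
time_s: 5.12
ee_pos: [526.2, -20.6, 30.0]
tool_rot: [-2.022, -2.397, -0.009]
contact_force: [-1.5, 26.8, 11.4]
finger_gap: -0.0
finger_force: 4.1
```

Emit:
drive_tool --plan '[{"angular": [0, 0, 0], "travel": [-1, 0, 0], "jaw": 255}, {"angular": [0, 0, 0], "travel": [-2, 0, 0], "jaw": 255}]'

```text
time_s: 5.28
ee_pos: [526.2, -20.6, 30.0]
tool_rot: [-2.019, -2.396, -0.013]
contact_force: [-2.3, 38.3, 15.6]
finger_gap: 0.2
finger_force: 4.1
```

The end stop is reached. Backing off, then lifting.

Emit:
drive_tool --plan '[{"angular": [0, 0, 0], "travel": [4, 0, 0], "jaw": 255}, {"angular": [0, 0, 0], "travel": [8, 0, 0], "jaw": 255}, {"angular": [0, 0, 0], "travel": [12, 0, -1], "jaw": 255}, {"angular": [0, 0, 0], "travel": [14, 0, -6], "jaw": 255}, {"angular": [0, 0, 0], "travel": [14, 0, -20], "jaw": 255}]'

```text
time_s: 5.7
ee_pos: [523.5, -11.9, 48.6]
tool_rot: [-2.026, -2.396, 0.003]
contact_force: [-0.3, 0.0, -0.3]
finger_gap: -0.1
finger_force: 0.0
```

Emit:
drive_tool --plan '[{"angular": [0, 0, 0], "travel": [5, 0, -30], "jaw": 255}, {"angular": [0, 0, 0], "travel": [10, 0, -65], "jaw": 255}, {"angular": [0, 0, 0], "travel": [40, 0, -95], "jaw": 255}, {"angular": [0, 0, 0], "travel": [75, 0, -110], "jaw": 255}, {"angular": [0, 0, 0], "travel": [112, 0, -120], "jaw": 255}]'

```text
time_s: 6.12
ee_pos: [506.4, 98.6, 172.0]
tool_rot: [2.031, 2.396, 0.002]
contact_force: [0.6, 0.4, -0.5]
finger_gap: -0.2
finger_force: 0.0
```

Emit:
drive_tool --plan '[{"angular": [0, 0, 0], "travel": [35, 0, 0], "jaw": 255}, {"angular": [0, 0, 0], "travel": [70, 0, 0], "jaw": 255}, {"angular": [0, 0, 0], "travel": [90, 0, 0], "jaw": 255}, {"angular": [0, 0, 0], "travel": [90, 0, 0], "jaw": 255}]'

```text
time_s: 6.45
ee_pos: [489.9, 190.0, 169.6]
tool_rot: [-2.023, -2.401, 0.001]
contact_force: [0.2, 0.1, -0.2]
finger_gap: 0.5
finger_force: 0.0
```

```bash
python3 - <<'E'
from h import *
go(0,0,150)
a=snap('scene',2);b=snap('top',2)
k=[cv2.resize(s['img'][v:v+90,u:u+120,::-1],(400,300),interpolation=cv2.INTER_CUBIC) for s,u,v in((a,215,150),(b,220,172))]
cv2.imwrite('pics/both2.png',np.hstack(k))
pts=np.array([xyz(b,u,v) for v in range(180,215) for u in range(240,320)]); d=pts-C
for lo,hi,n in((68,90,'tab'),(46,68,'lug/pin')):
    m=(pts[:,2]>lo)&(pts[:,2]<hi)&(abs(d@N)<9); q=(d@E_)[m]; print(n,np.sort(q).round(0), pts[m,2][np.argsort(q)].round())
E
```

```text
t 6.45 along -183.5 side -0.7 z 169.6 F [ 0.2  0.1 -0.2] gap 0.5483498662487076
travel [-1.835e+02  1.000e-01  1.940e+01] ang [-0.1 -0.1  0.2] q [ 0.21  0.24 -0.16  1.17  0.    1.61]
tab [43. 43. 43. 44. 44. 44. 45. 46. 46. 47. 47. 48. 48. 49. 49. 50. 50. 51.
 52. 52.] [68. 79. 78. 79. 78. 83. 78. 76. 80. 80. 79. 77. 80. 75. 76. 78. 77. 75.
 78. 74.]
lug/pin [ 34.  42.  42.  88.  88.  88.  89.  89.  90.  90.  91.  91.  92.  93.
  93.  93.  94.  95.  95.  95.  96. 100. 101. 101. 101. 102. 102. 102.
 103. 103. 104. 104. 105. 106. 106. 107. 107. 108. 108. 108. 109. 110.
 110. 111. 111. 112. 113. 113. 114. 115. 115.] [46. 48. 59. 49. 51. 54. 51. 51. 54. 55. 54. 51. 49. 49. 52. 52. 51. 51.
 55. 52. 51. 50. 56. 50. 59. 58. 56. 61. 60. 59. 60. 61. 59. 52. 55. 57.
 58. 56. 59. 61. 62. 56. 58. 57. 63. 55. 58. 60. 58. 56. 59.]
```

View pics/both2.png

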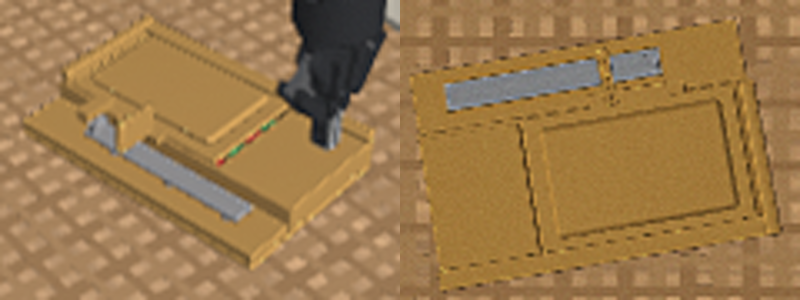

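The picture shows the cover home, with the tab at about (605,65) in the top view. The pin is up at 52 mm (88-96 along the bar) behind the lug (from 101), and the arm is clear.

```bash
python3 -c "
from station import job_done
print(job_done())"
```

```text
the job is handed in; nothing more can be done
None
```

The candy tray is shut: the cover sits at its end stop, the pin has sprung up behind its lug, nothing else was touched, and the job was handed in at about 6.5 s (no verdict was returned).

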